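Peel the top tray off a clinging stack and hold it ready

TASK

Take the small steel vessel out of the top tray of the stack and stand it upright on the worktop, clear of the stack. Then take the top tray by its upright corner lug and peel it off: raise that corner first, while the opposite corner is still seated, so that the trays beneath stay down where they are. Finish holding the tray by its lug, well up in the air and roughly level, with its middle over the white enamel tray; do not put it down or let go, and leave the loose ferrule and the forceps where they lie.

Things in the scene. Friction and masses are not known exactly. Their poses are not given: they have to be found in the camera images.
- lower_trays: Lower steel trays, one loose block, 0.85 kg: rims 120 mm (its x) by 160 mm (its y), 40 mm high. Balls on springs, 65 mm high, on brackets outside the middles of both y ends and the -x side at y = +45 mm, overhang the top tray's rim with 5 mm of play; each lets go at about 3 to 6 N of upward pull, so a straight lift tends to bring the lower trays along. Origin: centre of the underside, on the worktop
- tray_lug (a point): Upright lug at the (-x, -y) corner of the loose top tray (steel, 0.12 kg, rim 120 x 160 mm, rim top 47 mm high while nested): 10 mm thick, 24 mm long along the tray's x = y line, 40 mm tall above the rim. Point: on the lug's axis, 10 mm below its top. Tray's axes: z up, y along the 160 mm. Pinch across the 10 mm, on the line (1, -1), fingertips just above the rim
- tray_middle (a point): Middle of the top tray: from the lug point it lies at x +52.5, y +72.5, z -41.5 mm in the tray's axes; 11 mm above the underside of the tray's floor
- tray_far_corner (a point): Underside of the top tray's rim at the corner opposite the lug: from the lug point x +112.5, y +152.5, z -33 mm in the tray's axes. It lies 44 mm above the worktop while nested
- vessel_mid (a point): The small conical steel vessel standing in the top tray at the start: 68 mm wide at its widest, 88 mm high, 0.16 kg, with a lip of 44 mm diameter at the top (74 to 88 mm above its foot) by which it is pinched from above. Point: on its axis, half-way up (44 mm above its foot and below its top); z up
- enamel_tray: White enamel tray with a dark rim behind the pipe manifold, fixed, 256 mm (its x) by 197 mm (its y), 12 mm high. Origin: centre of its underside, on the worktop. Between it and the stack runs a pipe manifold up to 140 mm above the worktop: carry the tray above that
- ferrule: Loose flat steel disc on the worktop, 75 mm diameter, 6 mm thick; origin at the centre of its underside. A bystander. Apart from it and the forceps the worktop is bare for x 0.33 to 0.48, y -0.07 to 0.15. Farther right, for y below -0.08, lies a notebook (x under 0.48) and stands a big ultrasonic bath (x over 0.46, 360 mm high): pass above or in front of it
- forceps: Loose steel forceps lying on the worktop, 117 mm long (x), 24 mm wide, 11 mm high; origin at the centre of the underside. A bystander

How it is judged:
On the way, in this order (a step that is already met when the one before it is completed fails the run):
1. the vessel stands upright on the worktop, off the stack and released (height (world z) of vessel_mid below 0.062 m and angle between vessel_mid's own z axis and vertical below 0.15 rad and contact force between vessel and the fingers below 0.1 N and contact force between vessel and top_tray below 0.1 N and horizontal distance between vessel_mid and tray_middle above 0.1 m), for 0.2 s.
2. the tray is peeled: its lug corner is raised, the tray held by the lug, while the opposite corner is still seated (angle between tray_lug's own z axis and vertical above 0.12 rad and z of tray_far_corner in the frame of lower_trays below 0.058 m and distance between tray_far_corner and lower_trays below 0.13 m and contact force between top_tray and the fingers above 0.5 N), for 0.05 s.
At the end, for the whole second after the job is handed in: The fingers hold the top tray still, its middle over 14 cm high and over the enamel tray (13 cm along, 10 cm across), tilt under 0.4 rad; the lower trays lie flat within 3 cm of their start; the vessel stands upright, at rest, released, on the worktop or a low flat thing, off the stack (contact force between top_tray and the fingers above 0.5 N and height (world z) of tray_middle above 0.14 m and angle between tray_lug's own z axis and vertical below 0.4 rad and x of tray_middle in the frame of enamel_tray between -0.13 and 0.13 m and y of tray_middle in the frame of enamel_tray between -0.1 and 0.1 m and linear speed of top_tray below 0.03 m/s and distance of lower_trays from where it was at the start of the episode below 0.03 m and angle between lower_trays's own z axis and vertical below 0.05 rad and height (world z) of vessel_mid below 0.062 m and angle between vessel_mid's own z axis and vertical below 0.15 rad and linear speed of vessel below 0.02 m/s and contact force between vessel and lower_trays below 0.1 N and horizontal distance between vessel_mid and lower_trays above 0.08 m); the arm keeps its last pose, push and grip.
It fails at once if the lower trays are lifted off the worktop (origin 15 mm up) or tipped by more than 0.15 rad (height (world z) of lower_trays above 0.015 m or angle between lower_trays's own z axis and vertical above 0.15 rad).
It fails at once if the vessel is tipped over (angle between vessel_mid's own z axis and vertical above 0.9 rad).
It fails at once if the ferrule or the forceps are displaced by more than 3 cm (distance of any of ferrule, forceps from where it was at the start of the episode above 0.03 m).
It also fails if it takes over 70 s, if anything falls off the work surface, if the arm or the gripper's body presses on something with over 40 N, if the wrist force passes 120 N, or if a joint passes its speed limit or range.

ROBOT

A 6-joint arm with a two-finger parallel gripper is mounted at the origin on a cart in front of the work surface, level with it; the furniture and walls round the work are solid. World frame = base frame: x ahead of the robot, y to its left, z up, the work surface at z = 0. Lengths are in m, angles in rad, forces in N, time in s.
With the tool pointing down it reaches from about 0.375 to 0.975 m from the base axis. Payload 3.8 kg.
Tool frame: the origin (TCP) lies between the finger pads; the fingertips stand 17 mm ahead of it and the grasp point (between the pads) lies 2 mm behind it; z points along the fingers, y is the line along which they close (so a half turn about z gives the same grasp; the last joint's range is limited). The gripper opens to 85 mm and grips with 20 to 120 N. Pads are 22 mm wide; open, the fingers measure 114 mm over their backs; the gripper's body (76 mm by 85 mm) begins 54 mm behind the grasp point. The pads swing forward as they close: fully open they stand 13 mm farther back than shut.
Start: joints at [1.09, 0.264, 1.604, -0, 1.274, -0.037], TCP at [0.29, 0.61, 0.248] pointing down, gripper open.
Joint ranges: [-2.63, 2.63], [-0.94, 2.18], [0.31, 2.57], [-1.31, 4.45], [0, 2.66], [-2.55, 2.55]. Speed limits (rad/s): [2.57, 2.57, 3.14, 3.14, 3.14, 3.14].

INTERFACE

Orientations are given as a rotation vector (axis times angle).
In Python, from workcell import bot gives the robot as it stands.
- The arm moves only by the tool play_rows, never from a script. Its argument "steps" is one flat list of numbers, 4 for each row, row after row: the shift along the tool's x, y, z in m, then the turn about the tool's z in rad. A call has 1 to 10 rows; each row is the pose to reach, as a shift and turn from the pose commanded when the call began, along the tool's axes at that moment; what a row does not reach only later rows make up. A row lasts 1/8 s, in which the tool goes at most 62.5 mm and 10.7 degrees, less where a joint would pass 70% of its speed; a pose out of reach is approached as far as the arm can. A call with a gripper value outside its range is refused whole. "jaw" is the closure in counts, from 0 (fully open) to 255 (shut), set as the call begins (left out, the last holds). The fingers move at their own pace and stop on an object; "grip_force" is the grip in N (left out, the last holds). Time passes only in rows, so rows that repeat a pose let the fingers close. It gives the time, the measured TCP pose, the force, the opening and the grip force at its end, in the units of the state.
- bot.read_state(): the state, without advancing time (a new reading comes with each control period).
- bot.read_camera(name): name is "scene" or "top" or "wrist"; returns a dict with "pixels" (400x640x3 uint8, blue, green, red), "mtx" (3x3 intrinsics, pixels), "dist" ([k1, k2, p1, p2, k3] as OpenCV has them; the pictures are not rectified), "R" (3x3) and "t" (3): a world point X has camera coordinates R X + t. Camera axes: x right, y down, z forward; pixel columns grow to the right and rows downward; lengths in m; the calibration is good to about 2 mm. A picture is of the moment at which its call begins. There is no depth.
- bot.finish_job(): hands the job in; it is judged then, once.
The state is a dict: "time": time; "q": joint angles; "joint_vel": joint speeds; "joint_torque": joint torques, N m; "tool_pos": TCP position; "tcp_rot": TCP orientation; "wrist_force": force on the tool from outside, world axes, zero at the start; "torque": the same for the moment, N m; "width": opening from 0.0 (shut) to 1.0 (fully open); "grip_force": force on a finger pad.
Only numpy, scipy, OpenCV 4.12 (cv2) and the standard library are available. Lean on these libraries where they do the work, as an engineer would, in place of code of your own. Each camera call takes 0.05 s, during which the arm holds its last target. There are 200 camera calls.

## Working session

There is one attempt and no reset: what is moved stays moved. The work goes in short steps, Python scripts to look and compute and a tool call to move; the robot and the scene stay as the last step left them, time stands still between calls to the robot, and variables do not carry over. Pictures are saved under pics/ and viewed, at most 10 in all, crops included, and the job is handed in when it is done.

Besides the shell and the picture viewer there is one more tool, called as name(argument=value, ...) on one line, values as JSON. play_rows: Moves the arm, as the interface text tells. Its arguments: {"type":"object","properties":{"steps":{"type":"array"},"jaw":{"type":"number"},"grip_force":{"type":"number"}},"required":["steps"]}

```bash
mkdir -p pics
cat > h.py <<'E'
import numpy as np, cv2
from scipy.spatial.transform import Rotation as Ro
from workcell import bot
def cam(n,save=None):
    c=bot.read_camera(n)
    if save: cv2.imwrite('pics/'+save,c['pixels'])
    return c
def ray(c,uv):
    p=cv2.undistortPoints(np.array([[uv]],float),np.array(c['mtx']),np.array(c['dist']))[0,0]
    R=np.array(c['R']);t=np.array(c['t'])
    return -R.T@t, R.T@np.array([p[0],p[1],1])
def plane(c,uv,z):
    o,d=ray(c,uv); return o+d*(z-o[2])/d[2]
def proj(c,X):
    R=np.array(c['R']);rv=cv2.Rodrigues(R)[0]
    return cv2.projectPoints(np.array(X,float).reshape(-1,3),rv,np.array(c['t'],float),np.array(c['mtx']),np.array(c['dist']))[0][:,0]
def state():
    s=bot.read_state(); return s,np.array(s['tool_pos']),Ro.from_rotvec(s['tcp_rot']).as_matrix()
def togo(X):
    s,p,R=state(); return R.T@(np.array(X)-p)
E
python3 - <<'E'
from h import *
cam('top','top0.png');cam('scene','scene0.png')
s,p,R=state();print(s['time'],p,R.round(3))
E
```

```text
0.1 [0.28952096 0.60904577 0.24705235] [[-0.903  0.429 -0.001]
 [ 0.429  0.903 -0.002]
 [ 0.    -0.002 -1.   ]]
```

View pics/top0.png

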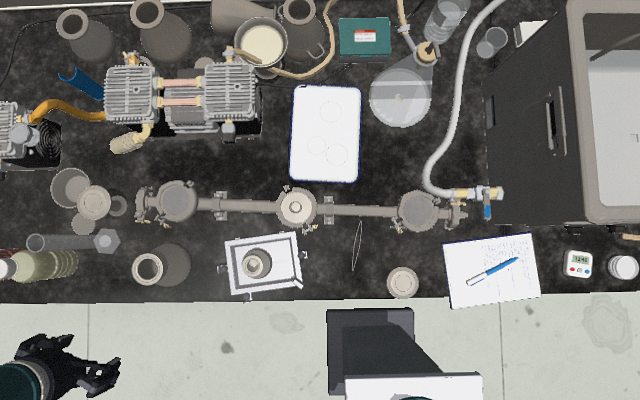

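View pics/scene0.png

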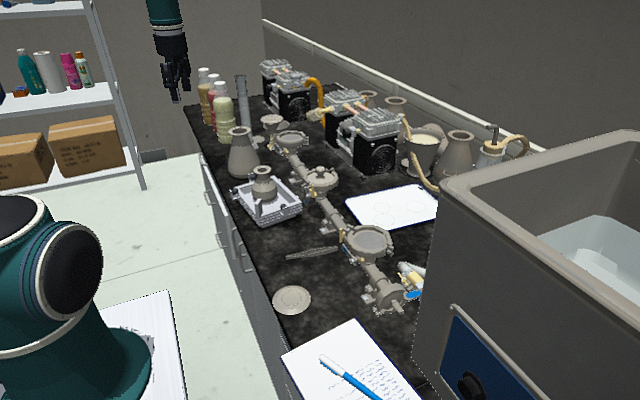

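The top view shows the stack at (263,264) with the vessel lip at (254,262), the forceps at (357,245), the ferrule at (402,282) and the enamel tray at (325,134). I'll enlarge the stack to find the lug.

Run:
```python
from h import *
a=cv2.imread('pics/top0.png')[220:310,210:320];b=cv2.imread('pics/scene0.png')[155:235,220:330]
a=cv2.resize(a,(700,573),interpolation=cv2.INTER_CUBIC)
cv2.imwrite('pics/c1.png',a);cv2.imwrite('pics/c2.png',cv2.resize(b,(770,560),interpolation=cv2.INTER_CUBIC))
c=cam('top')
for n,uv,z in [('vessel lip',(254,262),.1),('ferr',(402,282),.006),('forc',(357,245),.01),('en a',(292,86),.012),('en b',(361,88),.012),('en c',(289,180),.012),('en d',(357,183),.012),('st',(225,242),.047),('st',(297,233),.047),('st',(303,287),.047),('st',(231,294),.047),('note',(445,245),0),('note',(455,308),0)]: print(n,plane(c,uv,z).round(3))
print((-np.array(c['R']).T@c['t']))
```

```text
vessel lip [0.427 0.349 0.1  ]
ferr [0.367 0.02  0.006]
forc [0.455 0.123 0.01 ]
en a [0.84  0.268 0.012]
en b [0.831 0.101 0.012]
en c [0.611 0.279 0.012]
en d [0.6   0.119 0.012]
st [0.469 0.422 0.047]
st [0.486 0.26  0.047]
st [0.366 0.249 0.047]
st [0.354 0.41  0.047]
note [ 0.45  -0.086  0.   ]
note [ 0.303 -0.103  0.   ]
[0.48087757 0.22257431 0.92630281]
```

View pics/c1.png

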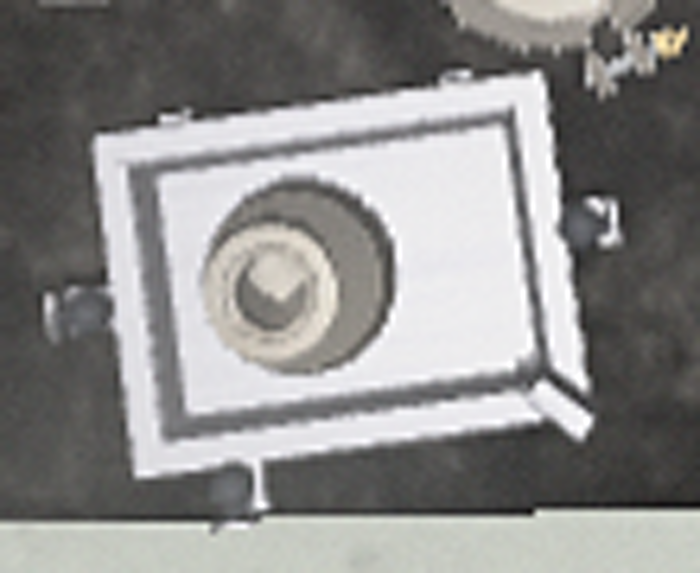

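View pics/c2.png

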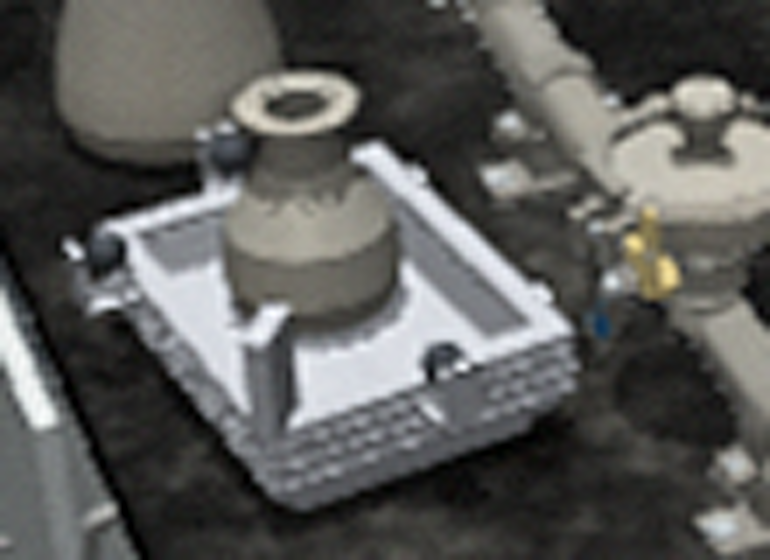

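The crops show the lug at the right-near corner, with its top at about full-image (298,284) in the top view. The vessel lip centre is near (253,264) in the top view and (262,170) in the scene view. I'll triangulate both.

Run:
```python
from h import *
T=cam('top');S=cam('scene')
def tri(a,b):
    o1,d1=ray(T,a);o2,d2=ray(S,b)
    k=np.linalg.lstsq(np.stack([d1,-d2],1),o2-o1,rcond=None)[0]
    p,q=o1+k[0]*d1,o2+k[1]*d2
    return ((p+q)/2).round(4),np.linalg.norm(p-q).round(4)
f=lambda x,y:(210+x/6.364-.4,220+y/6.364-.4)
g=lambda x,y:(220+x/7-.4,155+y/7-.4)
print('lip',tri(f(270,292),g(296,102)), plane(T,f(270,292),.114))
print('lug',tri(f(563,407),g(266,322)), plane(T,f(563,407),.087))
c=[plane(T,f(*u),.047)[:2] for u in [(95,137),(542,72),(135,477)]]
TL,TR,BL=c;print(c,'mid',(TR+BL)/2,np.linalg.norm(TL-TR),np.linalg.norm(TL-BL))
v=TL-TR;w=TL-BL;print('yaw',np.arctan2(-v[0],v[1]),np.arctan2(w[1],w[0]))
yaw=np.arctan2(-v[0],v[1]);Rz=lambda a:np.array([[np.cos(a),-np.sin(a)],[np.sin(a),np.cos(a)]])
print('lug from mid',(TR+BL)/2+Rz(yaw)@[-52.5e-3,-72.5e-3])
print('togo vessel',togo([.427,.347,.2]))
```

```text
lip (array([0.4212, 0.3512, 0.1145]), np.float64(0.001)) [0.4206366  0.35147786 0.114     ]
lug (array([0.3792, 0.2583, 0.0875]), np.float64(0.0008)) [0.37877274 0.25844729 0.087     ]
[array([0.4709633 , 0.42349452]), array([0.49058332, 0.26539953]), array([0.35255151, 0.40996738])] mid [0.42156741 0.33768345] 0.159307788956103 0.11918194822618121
yaw 0.12347141984569124 0.11374500047332832
lug from mid [0.37839604 0.2592696 ]
togo vessel [-0.23662334 -0.17787667  0.04781824]
```

play_rows(steps=[-0.04,-0.03,0.0,0,-0.08,-0.06,0.0,0,-0.12,-0.09,0.01,0,-0.16,-0.12,0.02,0,-0.195,-0.15,0.035,0,-0.22,-0.17,0.045,0,-0.229,-0.1765,0.047,0,-0.229,-0.1765,0.047,0], jaw=0, grip_force=40)

```text
time: 1.25
tool_pos: [0.4211, 0.3518, 0.2015]
tcp_rot: [-0.694, -3.064, -0.001]
wrist_force: [-0.4, 1.0, 0.5]
width: 1.001
grip_force: 0.0
```

Run:
```python
from h import *
c=cam('wrist','w1.png')
s,p,R=state();print(s['time'],p,R.round(3),s['width'],'togo',togo([.421,.351,.106]))
print('lip px',proj(c,[.421,.351,.114]),'lug px',proj(c,[.379,.2585,.087]))
```

```text
1.3 [0.42100861 0.35253494 0.20177049] [[-0.903  0.43   0.   ]
 [ 0.43   0.903  0.001]
 [ 0.     0.001 -1.   ]] 0.9996716109563545 togo [-0.00066215 -0.00149381  0.09576885]
lip px [[316.7504772  203.00087593]] lug px [[182.75106522 193.97324837]]
```

View pics/w1.png

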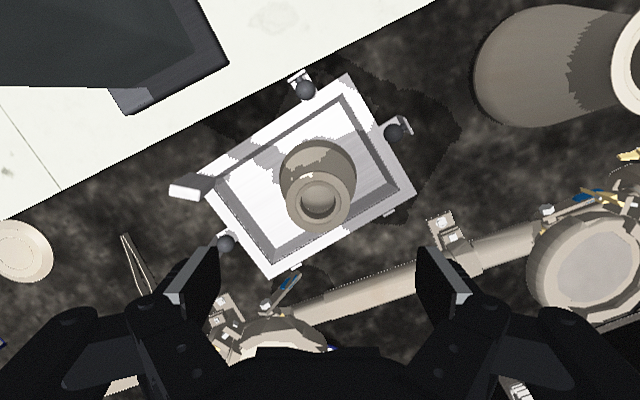

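The wrist view shows the lip at (319,200) and the lug at (185,191), within a few pixels of the prediction. I'll descend and grasp.

play_rows(steps=[0,-0.001,0.03,0,0,-0.001,0.06,0,0,-0.001,0.085,0,0,-0.001,0.096,0,0,-0.001,0.096,0])

```text
time: 1.92
tool_pos: [0.4199, 0.3516, 0.105]
tcp_rot: [-0.69, -3.064, 0.001]
wrist_force: [-0.4, 0.6, -0.6]
width: 0.996
grip_force: 0.0
```

play_rows(steps=[0,0,0,0,0,0,0,0,0,0,0,0,0,0,0,0,0,0,0,0,0,0,0,0,0,0,0,0,0,0,0,0], jaw=255)

```text
time: 2.92
tool_pos: [0.4213, 0.3515, 0.1068]
tcp_rot: [0.691, 3.063, 0.003]
wrist_force: [-1.2, -0.8, 7.1]
width: 0.465
grip_force: 39.5
```

play_rows(steps=[0,0,-0.01,0,0,0,-0.03,0,0,0,-0.06,0,0,0,-0.09,0,0,0,-0.11,0,0,0,-0.11,0])

```text
time: 3.68
tool_pos: [0.4213, 0.3516, 0.2173]
tcp_rot: [0.691, 3.062, 0.005]
wrist_force: [0.0, -0.4, -3.2]
width: 0.467
grip_force: 40.6
```

Run:
```python
from h import *
s,p,R=state();print(s['time'],p,s['width'],s['wrist_force'],'togo',togo([.445,.0,.215]))
```

```text
3.675 [0.42132551 0.35161572 0.21725095] 0.4670562219710825 [ 0.02292022 -0.40077764 -3.16721511] togo [-0.17237592 -0.30738155  0.00151088]
```

play_rows(steps=[-0.01,-0.015,0,0,-0.03,-0.05,0,0,-0.052,-0.092,0,0,-0.075,-0.135,0,0,-0.1,-0.18,0,0,-0.125,-0.225,0,0,-0.148,-0.265,0,0,-0.164,-0.293,0,0,-0.1725,-0.307,0,0,-0.1725,-0.307,0,0])

```text
time: 4.92
tool_pos: [0.4436, -0.0012, 0.2143]
tcp_rot: [-0.695, -3.062, 0.0]
wrist_force: [-0.8, 0.1, -1.8]
width: 0.464
grip_force: 40.8
```

Run:
```python
from h import *
cam('scene','s2.png')
s,p,R=state();print(s['time'],p,s['width'],s['wrist_force'],'togo',togo([.445,.0,.081]))
```

```text
4.975 [ 4.43779805e-01 -3.60188788e-04  2.14498869e-01] 0.46651330086546344 [ 0.28281406  0.24829902 -1.91417319] togo [-0.00117323  0.00085224  0.13349706]
```

View pics/s2.png

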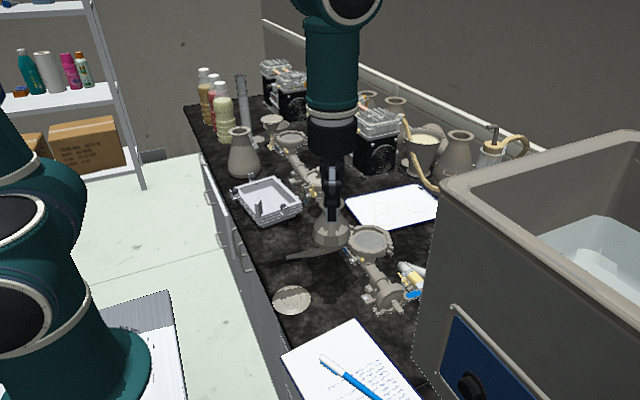

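The scene view shows the vessel hanging upright at (331,225), and the top tray still nested at (267,195). I'll lower the vessel.

play_rows(steps=[0,0,0.03,0,0,0,0.07,0,0,0,0.1,0,0,0,0.12,0,0,0,0.126,0,0,0,0.13,0,0,0,0.132,0,0,0,0.132,0])

```text
time: 5.98
tool_pos: [0.445, -0.0003, 0.084]
tcp_rot: [0.691, 3.063, 0.0]
wrist_force: [-1.1, -0.5, -1.6]
width: 0.463
grip_force: 40.9
```

play_rows(steps=[0,0,0.001,0,0,0,0.002,0,0,0,0.003,0,0,0,0.003,0])

```text
time: 6.48
tool_pos: [0.4443, -0.0004, 0.0802]
tcp_rot: [-0.691, -3.064, 0.0]
wrist_force: [0.1, 0.1, -2.2]
width: 0.462
grip_force: 40.9
```

play_rows(steps=[0,0,0.001,0,0,0,0.002,0,0,0,0.002,0])

```text
time: 6.85
tool_pos: [0.4457, -0.0006, 0.0799]
tcp_rot: [0.691, 3.062, -0.0]
wrist_force: [-1.8, -1.0, 8.5]
width: 0.469
grip_force: 41.3
```

play_rows(steps=[0,0,0,0,0,0,0,0,0,0,0,0,0,0,0,0,0,0,0,0,0,0,0,0], jaw=0)

```text
time: 7.6
tool_pos: [0.4444, -0.0004, 0.0782]
tcp_rot: [-0.691, -3.064, 0.0]
wrist_force: [-1.2, -0.0, 0.3]
width: 1.001
grip_force: 0.0
```

play_rows(steps=[0,0,-0.015,0,0,0,-0.04,0,0,0,-0.08,0,0,0,-0.11,0,0,0,-0.12,0,0,0,-0.12,0])

```text
time: 8.35
tool_pos: [0.4448, -0.0004, 0.199]
tcp_rot: [0.691, 3.063, 0.0]
wrist_force: [0.7, -0.4, -0.4]
width: 0.998
grip_force: 0.0
```

Run:
```python
from h import *
cam('scene','s3.png');c=cam('wrist')
im=np.vstack([cv2.imread('pics/s3.png')[120:330,160:480],c['pixels'][::2,::2]]);cv2.imwrite('pics/m3.png',cv2.resize(im,(480,int(im.shape[0]*1.45))))
s,p,R=state();print(s['time'],p,s['width'],s['q'],'togo',togo([.379,.2585,.16]))
yaw=.119;d=Ro.from_euler('z',yaw).apply([1,-1,0]);d/=np.linalg.norm(d);y=R[:,1];print('lug dir',d,'turn',np.arctan2((R.T@d)[1],(R.T@d)[0])-np.pi/2)
```

```text
8.45 [ 4.43525893e-01 -2.98299221e-04  1.97130124e-01] 0.996567085398712 [-5.68630282e-02 -1.44307479e-01  2.13219399e+00  2.91442394e-05
  1.15563592e+00 -1.18385041e+00] togo [0.16933382 0.20604452 0.03728955]
lug dir [ 0.78605327 -0.61815877  0.        ] turn -4.489810675074176
```

View pics/m3.png

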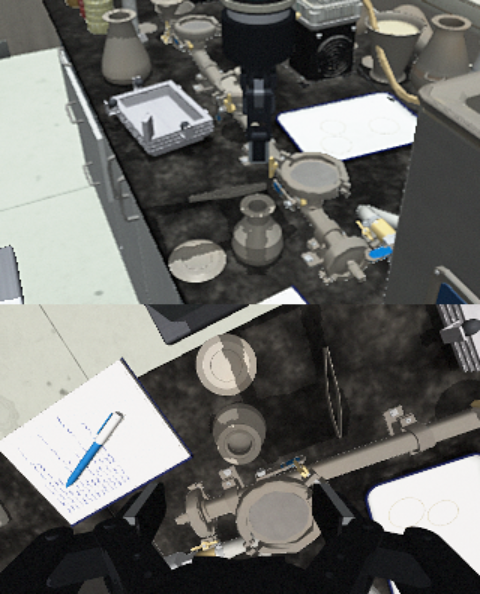

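The composite view shows the vessel standing upright and free, with the ferrule and forceps where they were. I'll move over the lug with the fingers turned and partly closed.

play_rows(steps=[0.01,0.012,0.0,0.17,0.027,0.033,0.0,0.35,0.045,0.055,0.0,0.53,0.065,0.08,0.0,0.71,0.085,0.105,0.005,0.89,0.105,0.13,0.01,1.07,0.125,0.155,0.015,1.25,0.145,0.18,0.025,1.43,0.16,0.198,0.035,1.61,0.169,0.206,0.037,1.79], jaw=150, grip_force=20)

```text
time: 9.7
tool_pos: [0.3782, 0.2584, 0.1584]
tcp_rot: [2.826, 1.371, -0.008]
wrist_force: [0.9, 0.2, -0.1]
width: 0.411
grip_force: 0.0
```

play_rows(steps=[0,0,0,0,0,0,0,0])

```text
time: 9.95
tool_pos: [0.3798, 0.2576, 0.1604]
tcp_rot: [2.821, 1.382, -0.003]
wrist_force: [-0.0, 0.4, 0.1]
width: 0.414
grip_force: 0.0
```

Run:
```python
from h import *
c=cam('wrist','w4.png')
s,p,R=state();print(s['time'],p,R.round(3),s['width'],'togo',togo([.379,.2585,.067]))
e=Ro.from_euler('z',.119).apply([1,1,0])/2**.5*.012
L=np.array([.379,.2585,.087]);print('lug top ends px',proj(c,[L-e,L,L+e]))
```

```text
10.0 [0.38011212 0.25762225 0.16075905] [[ 0.614  0.789 -0.001]
 [ 0.789 -0.614 -0.001]
 [-0.001 -0.    -1.   ]] 0.4112728925701984 togo [ 0.00010865 -0.00140451  0.09375917]
lug top ends px [[315.2097872  226.28148018]
 [315.29054177 208.82340019]
 [315.37397413 190.78804299]]
```

View pics/w4.png

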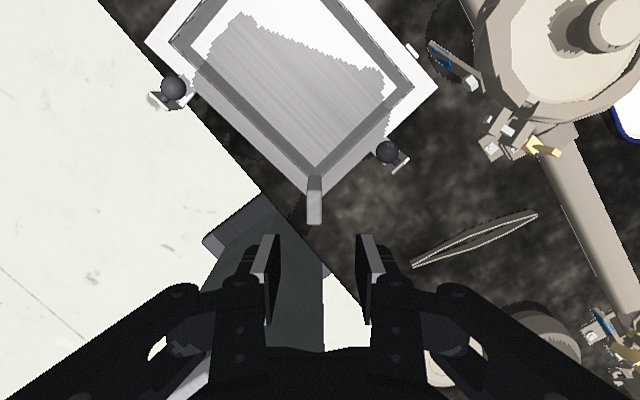

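The lug top is at (314,207), as predicted, and its long axis lies along the image column, parallel to the pads. I'll go down and pinch it.

play_rows(steps=[0,-0.001,0.03,0,0,-0.001,0.06,0,0,-0.001,0.085,0,0,-0.001,0.092,0,0,-0.001,0.0935,0,0,-0.001,0.0935,0])

```text
time: 10.75
tool_pos: [0.3804, 0.2592, 0.0688]
tcp_rot: [-2.823, -1.378, -0.003]
wrist_force: [-0.1, 0.7, -0.1]
width: 0.414
grip_force: 0.0
```

play_rows(steps=[0,0,0,0,0,0,0,0,0,0,0,0,0,0,0,0,0,0,0,0,0,0,0,0], jaw=255, grip_force=25)

```text
time: 11.5
tool_pos: [0.38, 0.2593, 0.0687]
tcp_rot: [-2.823, -1.378, -0.002]
wrist_force: [-0.5, -0.3, 5.9]
width: 0.111
grip_force: 26.4
```

play_rows(steps=[0,0,-0.003,0,0.001,0,-0.006,0,0.0015,0,-0.009,0,0.002,0,-0.012,0,0.003,0,-0.015,0,0.004,0,-0.018,0,0.004,0,-0.018,0])

```text
time: 12.38
tool_pos: [0.382, 0.2623, 0.0861]
tcp_rot: [-2.823, -1.378, -0.001]
wrist_force: [-0.5, 2.0, -5.5]
width: 0.113
grip_force: 24.4
```

Run:
```python
from h import *
c=cam('scene');i=c['pixels'][140:250,210:340];cv2.imwrite('pics/p1.png',cv2.resize(i,(780,600)))
s,p,R=state();print(p,R.round(3),s['wrist_force'],s['torque'],s['width'])
```

```text
[0.38197503 0.26221747 0.08594618] [[ 0.615  0.788  0.   ]
 [ 0.788 -0.615  0.   ]
 [ 0.    -0.    -1.   ]] [-0.07743775  2.19918795 -5.76975471] [0.24123295 0.36912946 0.07924539] 0.1158886715497087
```

View pics/p1.png

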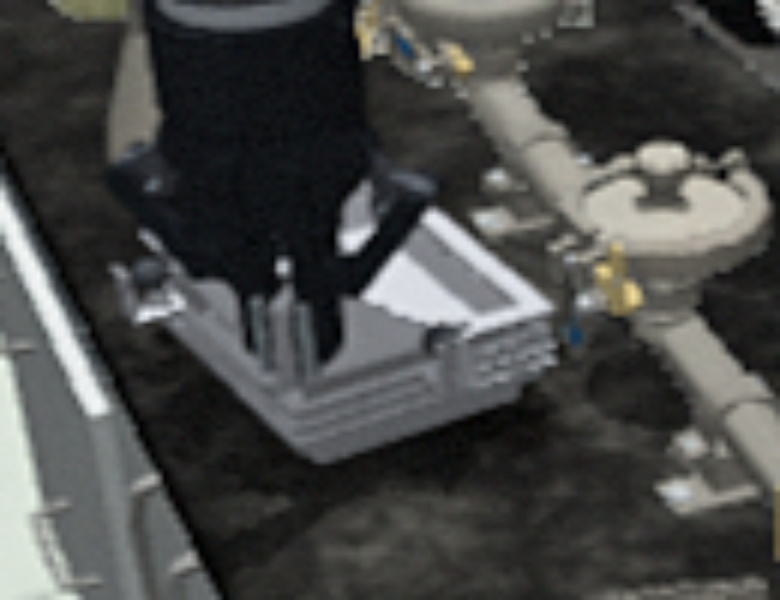

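The crop suggests the lower block's near corner has come up a few mm along with the tray, and the pull is only about 5 N, so a ball is still holding. I'll go up a little further, still well inside the tilt limit, and watch the force.

play_rows(steps=[0.001,0,-0.003,0,0.002,0,-0.005,0,0.002,0,-0.007,0,0.002,0,-0.007,0])

```text
time: 12.92
tool_pos: [0.3833, 0.2638, 0.093]
tcp_rot: [-2.823, -1.377, -0.001]
wrist_force: [-0.8, 2.5, -6.3]
width: 0.112
grip_force: 24.4
```

Run:
```python
from h import *
c=cam('scene');i=c['pixels'][140:250,210:340]
t=cam('top')['pixels'][220:310,210:320]
cv2.imwrite('pics/p2.png',np.vstack([cv2.resize(i,(585,300),interpolation=cv2.INTER_CUBIC)[:, :], cv2.resize(t,(585,300),interpolation=cv2.INTER_CUBIC)]))
s,p,R=state();print(p,s['wrist_force'],s['torque'],s['width'])
```

```text
[0.38320839 0.26366268 0.09284474] [-0.09231103  2.20244768 -6.98157845] [0.29105297 0.42186124 0.1333672 ] 0.11002431137695548
```

View pics/p2.png

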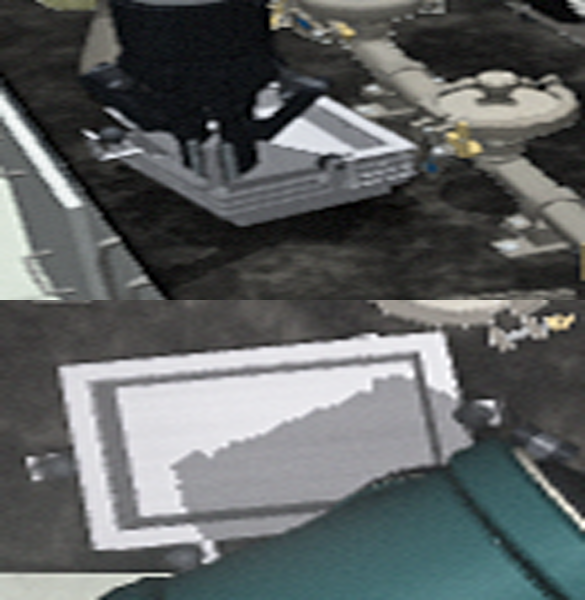

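The lower block's near bottom corner is up about 5 px (roughly 13 mm) while the lug is up 24 mm. The ball on the −y end still holds, and a slow pull just tips the block. I'll set it back down and try a quick snatch, small enough to stay inside the tilt limit, so the block's inertia and the 5 mm of play knock the ball loose.

play_rows(steps=[-0.002,0,0.008,0,-0.004,0,0.016,0,-0.005,0,0.022,0,-0.006,0,0.025,0,-0.006,0,0.025,0], grip_force=30)

```text
time: 13.65
tool_pos: [0.3803, 0.2592, 0.0687]
tcp_rot: [2.824, 1.377, 0.003]
wrist_force: [-1.9, -1.5, 4.2]
width: 0.113
grip_force: 32.4
```

play_rows(steps=[0.005,0,-0.03,0,0.006,0,-0.03,0,0.006,0,-0.03,0])

```text
time: 14.02
tool_pos: [0.3839, 0.2638, 0.0976]
tcp_rot: [2.824, 1.377, 0.003]
wrist_force: [1.6, -2.0, 0.4]
width: 0.111
grip_force: 31.3
```

Run:
```python
from h import *
cam('scene','s7.png');cam('top','t7.png')
s,p,R=state();print(s['time'],p,s['wrist_force'],s['torque'],s['width'])
a=cv2.imread('pics/s7.png')[195:240,230:300];g=cv2.cvtColor(a,cv2.COLOR_BGR2GRAY)
b=cv2.cvtColor(cv2.imread('pics/scene0.png')[195:240,230:300],cv2.COLOR_BGR2GRAY)
for u in (255,260,264,268,275,285): print(u,'now',g[:,u-230].tolist()[15:],'was',b[:,u-230].tolist()[15:])
```

```text
14.125 [0.38370412 0.26373958 0.09746723] [ 2.08432821 -0.42148055  0.00265574] [-0.10169953 -0.63739108 -0.30277464] 0.11295585002512472
255 now [133, 131, 131, 129, 115, 90, 94, 110, 116, 121, 103, 59, 17, 12, 13, 22, 30, 31, 18, 17, 31, 46, 51, 44, 31, 25, 31, 30, 28, 27] was [135, 156, 167, 178, 121, 104, 125, 95, 118, 132, 105, 77, 21, 1, 12, 21, 44, 54, 37, 28, 32, 46, 56, 64, 57, 54, 52, 50, 51, 53]
260 now [93, 108, 135, 133, 129, 132, 132, 134, 130, 125, 98, 107, 123, 97, 124, 122, 58, 29, 10, 19, 22, 30, 32, 31, 24, 26, 33, 51, 45, 39] was [67, 67, 67, 62, 52, 66, 85, 92, 119, 109, 97, 115, 85, 99, 117, 88, 76, 19, 13, 19, 23, 33, 45, 53, 48, 47, 50, 50, 42, 39]
264 now [102, 131, 126, 131, 132, 131, 132, 125, 111, 87, 102, 114, 86, 107, 109, 85, 91, 94, 67, 16, 25, 23, 26, 36, 49, 49, 59, 53, 60, 62] was [222, 225, 226, 223, 211, 143, 107, 109, 78, 101, 118, 87, 117, 133, 85, 88, 87, 62, 15, 19, 33, 52, 46, 44, 53, 52, 57, 52, 55, 59]
268 now [134, 133, 130, 132, 128, 131, 126, 98, 92, 116, 89, 94, 119, 94, 85, 91, 79, 22, 19, 23, 27, 43, 53, 52, 58, 65, 75, 58, 46, 48] was [219, 216, 222, 207, 114, 122, 124, 89, 114, 122, 90, 128, 131, 83, 88, 81, 29, 15, 18, 27, 47, 50, 51, 55, 61, 67, 72, 52, 46, 43]
275 now [129, 128, 132, 130, 108, 80, 110, 115, 90, 105, 99, 82, 86, 80, 53, 8, 18, 31, 43, 66, 61, 52, 64, 69, 73, 70, 65, 73, 74, 69] was [222, 177, 99, 129, 119, 99, 107, 81, 100, 109, 89, 86, 80, 57, 7, 10, 32, 61, 74, 70, 60, 53, 63, 66, 72, 70, 68, 69, 69, 69]
285 now [95, 87, 84, 96, 93, 93, 87, 77, 90, 87, 54, 7, 11, 16, 18, 19, 19, 17, 22, 37, 48, 65, 72, 71, 62, 60, 66, 79, 83, 84] was [100, 101, 99, 98, 99, 100, 102, 84, 91, 77, 12, 8, 18, 10, 11, 15, 22, 27, 37, 42, 49, 61, 71, 73, 57, 60, 69, 75, 81, 79]
```

The block's bottom edge is back where it started to within 1 px, and the pull has dropped to nothing, so the balls have let go. Next I'll measure the tray's tilt numerically from the rim edges in the top view.

```bash
cat > tilt.py <<'E'
from h import *
import sys
def edges(fn):
    g=cv2.GaussianBlur(cv2.cvtColor(cv2.imread(fn),cv2.COLOR_BGR2GRAY),(3,3),0).astype(float)
    cr=lambda v:(lambda i:i+(140-v[i])/(v[i+1]-v[i]))(int(np.argmax(v[1:]>140)))
    us=np.arange(232,288);top=np.array([225+cr(g[225:262,u]) for u in us])
    vs=np.arange(250,288);lef=np.array([215+cr(g[v,215:250]) for v in vs])
    def fit(x,y):
        for _ in range(4):
            k=np.polyfit(x,y,1);r=abs(y-np.polyval(k,x));m=r<max(1,1.5*np.median(r));x,y=x[m],y[m]
        return k
    a=fit(us,top);b=fit(vs,lef)   # v=a0 u+a1 ; u=b0 v+b1
    v=(a[0]*b[1]+a[1])/(1-a[0]*b[0]);c=np.array([b[0]*v+b[1],v]);return a,b,c
T=cam('top')
for f in sys.argv[1:]:
    a,b,c=edges(f);print(f,'far corner px',c.round(2),'top edge v@285',np.polyval(a,285).round(2),'left edge u@285',np.polyval(b,285).round(2))
Rz=Ro.from_euler('z',.119).as_matrix()
s,p,R=state()
P0=np.array([.379,.2585,.077])
pts=np.array([[112.5,152.5,-30],[112.5,-7.5,-30],[-7.5,152.5,-30]])/1e3
ax=np.array([-1,1,0])/2**.5
for n,lift,th in [('seated',0,0),('level up',p[2]-.0687,0),('peel',p[2]-.0687,(p[2]-.0687)/.189)]:
    Rt=Rz@Ro.from_rotvec(ax*th).as_matrix()
    base=P0+(np.array([p[0]-.3802,p[1]-.2592,lift]) if lift else 0)
    X=base+pts@Rt.T;q=proj(T,X);print(n,q.round(1).tolist(),X[:,2].round(3))
E
python3 tilt.py pics/top0.png pics/t7.png
```

```text
pics/top0.png far corner px [223.63 240.93] top edge v@285 231.85 left edge u@285 229.25
pics/t7.png far corner px [224.86 240.35] top edge v@285 230.88 left edge u@285 228.99
seated [[224.6, 240.4], [295.2, 230.5], [231.2, 294.1]] [0.047 0.047 0.047]
level up [[219.5, 239.0], [292.4, 228.7], [226.3, 294.6]] [0.076 0.076 0.076]
peel [[224.9, 240.7], [294.7, 230.3], [229.9, 295.1]] [0.048 0.065 0.061]
```

The measured far corner (224.9, 240.4) matches "peel", so the far corner is seated and the tilt is about 0.15 rad. I'll clamp hard and pull off the far end with another short, quick snatch in case the +y ball still holds.

play_rows(steps=[0,0,0,0,0,0,0,0,0,0,0,0], grip_force=120)

```text
time: 14.55
tool_pos: [0.3835, 0.2638, 0.0978]
tcp_rot: [-2.824, -1.377, -0.001]
wrist_force: [3.4, -0.1, -0.4]
width: 0.095
grip_force: 116.9
```

play_rows(steps=[0,0,-0.022,0,0,0,-0.022,0,0,0,-0.022,0])

```text
time: 14.92
tool_pos: [0.3821, 0.2633, 0.1189]
tcp_rot: [-2.823, -1.378, 0.003]
wrist_force: [0.2, 0.3, -2.4]
width: 0.097
grip_force: 117.6
```

```bash
python3 - <<'E'
from h import *
cam('scene','s8.png');cam('top','t8.png')
s,p,R=state();print(s['time'],p,s['wrist_force'],s['torque'],s['width'],s['grip_force'])
ims=[cv2.cvtColor(cv2.imread('pics/'+f),cv2.COLOR_BGR2GRAY) for f in('scene0.png','s7.png','s8.png')]
for u in (264,268,275,285):
    for g in ims: print(u,g[218:234,u].tolist())
E
python3 tilt.py pics/t8.png
```

```text
15.025 [0.38208963 0.26316857 0.11865521] [ 0.41706218 -0.27249788 -2.01898587] [-0.07527072  0.04901778 -0.00459019] 0.10001567061664393 117.56452918052673
264 [78, 101, 118, 87, 117, 133, 85, 88, 87, 62, 15, 19, 33, 52, 46, 44]
264 [111, 87, 102, 114, 86, 107, 109, 85, 91, 94, 67, 16, 25, 23, 26, 36]
264 [105, 89, 105, 112, 83, 111, 111, 84, 89, 92, 67, 15, 28, 27, 27, 44]
268 [114, 122, 90, 128, 131, 83, 88, 81, 29, 15, 18, 27, 47, 50, 51, 55]
268 [92, 116, 89, 94, 119, 94, 85, 91, 79, 22, 19, 23, 27, 43, 53, 52]
268 [91, 117, 88, 94, 121, 92, 86, 93, 77, 25, 16, 20, 31, 53, 52, 56]
275 [100, 109, 89, 86, 80, 57, 7, 10, 32, 61, 74, 70, 60, 53, 63, 66]
275 [90, 105, 99, 82, 86, 80, 53, 8, 18, 31, 43, 66, 61, 52, 64, 69]
275 [87, 108, 99, 86, 88, 82, 53, 12, 19, 30, 54, 78, 58, 53, 58, 70]
285 [91, 77, 12, 8, 18, 10, 11, 15, 22, 27, 37, 42, 49, 61, 71, 73]
285 [90, 87, 54, 7, 11, 16, 18, 19, 19, 17, 22, 37, 48, 65, 72, 71]
285 [88, 83, 52, 10, 12, 14, 18, 15, 22, 23, 28, 40, 52, 59, 70, 67]
pics/t8.png far corner px [222.87 241.49] top edge v@285 231.98 left edge u@285 227.09
seated [[224.6, 240.4], [295.2, 230.5], [231.2, 294.1]] [0.047 0.047 0.047]
level up [[217.4, 239.8], [292.2, 229.3], [224.3, 296.8]] [0.097 0.097 0.097]
peel [[227.7, 243.4], [296.5, 232.3], [231.2, 298.2]] [0.049 0.079 0.071]
```

The block hasn't moved, the torque (about 0.09 N·m) and the force match a freely hanging tray, and the tilt is about 0.15 rad. I'll raise it and carry it over the manifold.

play_rows(steps=[0,0,-0.01,0,0,0,-0.03,0,0,0,-0.055,0,0,0,-0.085,0,0,0,-0.115,0,0,0,-0.145,0,0,0,-0.165,0,0,0,-0.178,0,0,0,-0.18,0,0,0,-0.18,0])

```text
time: 16.32
tool_pos: [0.3828, 0.2634, 0.299]
tcp_rot: [2.823, 1.377, -0.002]
wrist_force: [-0.4, 0.0, -1.7]
width: 0.097
grip_force: 117.5
```

Run:
```python
from h import *
s,p,R=state();print(s['time'],p,s['wrist_force'],s['torque'],s['width'],'togo',togo([.677,.114,.30]))
```

```text
16.325 [0.38278938 0.2633671  0.29901878] [-0.38881598  0.00466647 -1.71388678] [-0.08923909  0.05904784  0.03509181] 0.09709682215663668 togo [ 0.06336641  0.32381266 -0.00120118]
```

play_rows(steps=[0.002,0.01,0,0,0.006,0.03,0,0,0.012,0.06,0,0,0.019,0.095,0,0,0.026,0.133,0,0,0.034,0.171,0,0,0.041,0.209,0,0,0.048,0.245,0,0,0.054,0.275,0,0,0.058,0.298,0,0])

```text
time: 17.58
tool_pos: [0.6557, 0.1235, 0.2984]
tcp_rot: [2.824, 1.375, -0.002]
wrist_force: [0.8, -0.5, -0.4]
width: 0.102
grip_force: 117.4
```

play_rows(steps=[0.003,0.015,0,0,0.005,0.023,0,0,0.005,0.026,0,0,0.005,0.026,0,0,0.005,0.026,0,0,0.005,0.026,0,0])

```text
time: 18.32
tool_pos: [0.6769, 0.1143, 0.3001]
tcp_rot: [2.823, 1.378, 0.0]
wrist_force: [-0.3, -0.3, -1.5]
width: 0.102
grip_force: 117.4
```

Run:
```python
from h import *
T=cam('top','t9.png');S=cam('scene','s9.png')
s,p,R=state();print(s['time'],p,s['wrist_force'],s['torque'],s['width'],np.abs(s['joint_vel']).max())
# far rim corners: hypotheses projected in top view vs bright contour
g=cv2.cvtColor(T['pixels'],cv2.COLOR_BGR2GRAY)
Rz=Ro.from_euler('z',.119).as_matrix();ax=np.array([-1,1,0])/2**.5
pts=np.array([[112.5,152.5,-30],[112.5,-7.5,-30],[-7.5,152.5,-30],[52.5,72.5,-41.5]])/1e3
for th in(0,.15,.3,.45):
    X=p+[0,0,.008]+pts@(Rz@Ro.from_rotvec(ax*th).as_matrix()).T;print(th,'top',proj(T,X).round(0).tolist(),'scene',proj(S,X).round(0).tolist(),X[3].round(3))
m=cv2.morphologyEx(((g>185)*255).astype(np.uint8)[40:230,200:420],cv2.MORPH_OPEN,np.ones((3,3)))
for c in sorted(cv2.findContours(m,0,2)[0],key=cv2.contourArea)[-3:]: print(cv2.contourArea(c),(cv2.approxPolyDP(c,4,True)[:,0]+[200,40]).tolist())
# bystanders / stack / vessel : change from the first pictures
A=cv2.imread('pics/scene0.png');B=S['pixels']
d=cv2.absdiff(A,B).max(2)
for n,(x,y,w,h) in dict(ferrule=(265,280,55,40),forceps=(280,240,45,22),stack=(228,180,76,50)).items(): print(n,(d[y:y+h,x:x+w]>60).mean().round(3))
```

```text
18.425 [0.67702719 0.11415467 0.30000433] [-0.34899953  0.3499227  -2.25136185] [-0.09442836  0.02280749  0.04379461] 0.0981603775985601 0.0020751389418794557
0 top [[278.0, 67.0], [369.0, 54.0], [287.0, 134.0], [328.0, 96.0]] scene [[401.0, 94.0], [450.0, 114.0], [361.0, 103.0], [404.0, 113.0]] [0.721 0.192 0.267]
0.15 top [[282.0, 75.0], [371.0, 59.0], [290.0, 138.0], [331.0, 101.0]] scene [[399.0, 105.0], [450.0, 119.0], [361.0, 110.0], [403.0, 119.0]] [0.716 0.187 0.254]
0.3 top [[288.0, 85.0], [373.0, 63.0], [294.0, 143.0], [335.0, 106.0]] scene [[398.0, 117.0], [449.0, 125.0], [360.0, 117.0], [402.0, 126.0]] [0.711 0.18  0.242]
0.45 top [[294.0, 94.0], [376.0, 68.0], [299.0, 148.0], [339.0, 111.0]] scene [[397.0, 128.0], [448.0, 130.0], [359.0, 123.0], [401.0, 132.0]] [0.704 0.171 0.232]
738.0 [[291, 192], [283, 198], [281, 210], [288, 221], [302, 223], [310, 214], [309, 198]]
1863.0 [[370, 61], [319, 70], [333, 54], [330, 40], [329, 54], [313, 72], [283, 77], [291, 139], [313, 135], [303, 116], [309, 95], [359, 89], [364, 79], [295, 89], [300, 132], [295, 130], [290, 80], [369, 68]]
2889.0 [[358, 131], [295, 140], [290, 175], [355, 179]]
ferrule 0.012
forceps 0.027
stack 0.254
```

The rim corners in the top view, (283,77), (370,61) and (291,139), match the 0.15 rad tilt prediction of (282,75), (371,59) and (290,138). That puts the tray middle at about (0.716, 0.187, 0.25), over the enamel tray centred at (0.72, 0.19), and holding still. I'll hand in the job.

```bash
python3 -c "
from workcell import bot
print(bot.finish_job())"
```

```text
the job is handed in; nothing more can be done
None
```

I handed the job in, and `finish_job` returned no verdict. By my measurements, the vessel stands upright on the worktop and the tray was peeled from its lug corner. It is now held still at about 0.15 rad tilt, its middle 0.25 m up over the enamel tray. During the first slow pull the lower trays tipped by roughly 0.07 rad, then settled back to within a few mm of their start.

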